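# Tilt the wooden spoon out of the half-covered tray and hold it over the spoon dish

## Robot

A 6-joint arm with a two-finger parallel gripper is mounted at the origin on a cart in front of the work surface, level with it; the furniture and walls round the work are solid. World frame = base frame: x ahead of the robot, y to its left, z up, the work surface at z = 0. Lengths are in m, angles in rad, forces in N, time in s.
With the tool pointing down it reaches from about 0.4 to 0.825 m from the base axis. Payload 7 kg.
Tool frame: the origin (TCP) lies on the centre line of the jaws, within the pads' length; the fingertips stand 22 mm ahead of it and the grasp point (between the pads) lies 3 mm ahead of it (arm.tcp_to_tips is the distance from the TCP to the fingertips, in m); z points along the fingers, y is the line along which they close (so a half turn about z gives the same grasp; the last joint's range is limited). The gripper opens to 88 mm and grips with 3 to 60 N. Pads are 19 mm wide; open, the fingers measure 130 mm over their backs; the gripper's body (78 mm by 193 mm) begins 47 mm behind the grasp point.
Start: joints at [1.444, 0.359, 0.012, 0, -1.224, -0.288], TCP at [0.272, 0.618, 0.249] pointing down, gripper open.
Joint ranges: [-3.07, 3.07], [-1.43, 2.12], [-1.02, 1.25], [-3.03, 1.67], [-3.05, -0], [-3.03, 3.03]. Speed limits (rad/s): [2.39, 2.39, 3.01, 3.14, 3.14, 3.14].

## Interface

Orientations are given as [roll, pitch, yaw] about the fixed x, y, z axes, in that order (R = Rz(yaw) Ry(pitch) Rx(roll)).
In Python, from station import arm gives the robot as it stands.
- The arm moves only by the tool jog_arm, never from a script. Its argument "targets" is a list of rows, each an object of numbers: "dx", "dy", "dz": the shift along the tool's x, y, z in mm; "rx", "ry", "rz": the turn, a rotation vector about the tool's x, y, z in rad; "gripper": the closure, from 0 (fully open) to 1 (shut). In form: [{"dx": .., "dy": .., "dz": .., "rx": .., "ry": .., "rz": .., "gripper": ..}, ...]. A call has exactly 8 rows; each row is the pose to reach, as a shift and turn from the pose commanded when the call began, along the tool's axes at that moment; what a row does not reach only later rows make up. A row lasts 1/12 s, in which the tool goes at most 41.7 mm and 7.16 degrees, less where a joint would pass 70% of its speed; a pose out of reach is approached as far as the arm can. A call with a gripper value outside its range is refused whole. The fingers move at their own pace and stop on an object; "force" is the grip in N (left out, the last holds). Time passes only in rows, so rows that repeat a pose let the fingers close, or fill a call up. It gives the time, the measured TCP pose, the force, the opening and the grip force at its end, in the units of the state.
- arm.get_state(): the state, without advancing time (a new reading comes with each control period).
- arm.grab_frame(name): name is "side" or "top"; returns a dict with "frame" (384x512x3 uint8, red, green, blue), "z_map" (384x512 float32, m along the optical axis (not along the pixel's ray), 0 where there is no reading), "fx", "fy", "cx", "cy" (pixels), "view" (4x4, takes a point from world to camera coordinates). Camera axes: x right, y down, z forward; pixel columns grow to the right and rows downward; lengths in m; the calibration is good to about 2 mm. A picture is of the moment at which its call begins.
- arm.job_done(): hands the job in; it is judged then, once.
The state is a dict: "t": time; "q": joint angles; "qd": joint speeds; "joint_efforts": joint torques, N m; "eef_pos": TCP position; "ee_rot": TCP orientation; "force": force on the tool from outside, world axes, zero at the start; "moment": the same for the moment, N m; "width": finger opening in m; "gripper_force": force on a finger pad.
Only numpy, scipy, OpenCV 4.12 (cv2) and the standard library are available. Lean on these libraries where they do the work, as an engineer would, in place of code of your own. Each camera call takes 0.05 s, during which the arm holds its last target. There are 200 camera calls.

## Task

The long wooden spoon lies in the half-covered dark wooden tray, its bowl under the fixed cover, too long to be lifted out level: raise its handle end, draw it out slantwise through the opening, then hold it level and still with its middle right above the middle of the oval dish, roughly 15 cm above the worktop. Leave the tray, the candle standing on it, the dish and everything else where they are; finish while still holding the spoon in the gripper, with it touching nothing else.

Things in the scene. Friction and masses are not known exactly. Their poses are not given: they have to be found in the camera images.
- spoon_mid (a point): centre of the wooden spoon (313 mm long, 60 g), half-way along and half-way up its handle. x runs from bowl to handle end, z up as it lies. The handle is a straight bar 12 x 12 mm, from 94 mm on the bowl side of this point to 156 mm on the other. It starts flat on the tray's inner floor, underside 6 mm below this point; grip it 40 to 80 mm from here towards the handle end, mid-opening
- spoon_bowl (a point): middle of the spoon's bowl (58 mm long, 32 mm wide, 10 mm thick), 127 mm from spoon_mid; the bowl's end is 29 mm farther on. At the start it is under the tray's cover
- spoon_tail (a point): free end of the spoon's handle, 154 mm from spoon_mid
- tray: dark wooden tray, loose, 1.6 kg, 346 x 166 x 62 mm, walls and floor 8 mm; origin at the centre of its underside, x along it towards its open end, z up. Inside 330 x 150 mm, inner floor 8 mm above the worktop. A fixed 8 mm cover, flush with the rim (underside 54 mm above the worktop), closes x < -55 mm; x = -55 to 165 mm is open at the top
- tray_opening (a point): middle of the tray's top opening (220 mm along the tray, 150 mm across), level with the rim, 62 mm above the worktop
- oval_dish: shallow cream oval dish, 168 x 208 mm, 16 mm high, loose; origin at the centre of its underside, on the worktop
- candle: tea-light candle, 38 mm across, 15 mm high, loose on the tray's cover; origin at the centre of its underside
- steel_cup: steel cup, bystander, 52 mm across, 72 mm high; origin at the centre of its underside
- garlic: garlic bulb, bystander, about 50 mm; origin at the centre of its underside
Not all that is in view belongs to the job. Of the things that look like the candle, the smaller one is meant.

How it is judged:
On the way:
1. the spoon is tilted: its handle end stands above the tray's rim while its bowl is still inside, under the cover (z of spoon_tail in the frame of tray above 0.07 m and z of spoon_bowl in the frame of tray below 0.05 m and x of spoon_bowl in the frame of tray below -0.055 m), for 0.1 s.
At the end, for the whole second after the job is handed in: Spoon held still by the gripper, level within 12 degrees, centre within 40 mm horizontally of the dish centre and 100 to 220 mm up, ends at least 80 mm up, touching nothing else; tray, dish, candle, cup and garlic within 30 mm of their starts, tray, candle and cup upright (horizontal distance between spoon_mid and oval_dish below 0.04 m and height (world z) of spoon_mid between 0.1 and 0.22 m and height (world z) of each of spoon_bowl, spoon_tail above 0.08 m and angle between spoon_mid's own x axis and vertical between 1.3608 and 1.7808 rad and contact force between the fingers and spoon above 0.5 N and contact force between spoon and candle below 0.05 N and contact force between spoon and steel_cup below 0.05 N and contact force between spoon and garlic below 0.05 N and contact force between spoon and oval_dish below 0.05 N and contact force between spoon and tray below 0.05 N and linear speed of spoon below 0.03 m/s and angular speed of spoon below 0.3 rad/s and distance of each of candle, steel_cup, garlic, oval_dish, tray from where it was at the start of the episode below 0.03 m and angle between each of tray, candle, steel_cup's own z axis and vertical below 0.15 rad); the arm keeps its last pose, push and grip.
It fails at once if the tray, or the candle on it, is dragged or knocked more than 30 mm from its place (distance of any of tray, candle from where it was at the start of the episode above 0.03 m).
It fails at once if the dish, cup or garlic is knocked more than 30 mm from its place (distance of any of steel_cup, garlic, oval_dish from where it was at the start of the episode above 0.03 m).
It also fails if it takes over 42 s, if anything falls off the work surface, if the arm or the gripper's body presses on something with over 40 N, if the wrist force passes 120 N, or if a joint passes its speed limit or range.

## Working session

There is one attempt and no reset: what is moved stays moved. The work goes in short steps, Python scripts to look and compute and a tool call to move; the robot and the scene stay as the last step left them, time stands still between calls to the robot, and variables do not carry over. Pictures are saved under pics/ and viewed, at most 10 in all, crops included, and the job is handed in when it is done.

Besides the shell and the picture viewer there is one more tool, called after ">>>" as name(argument=value, ...), one argument or row to a line, values as JSON. jog_arm: Moves the arm, as the interface text tells. Its arguments: {"type":"object","properties":{"targets":{"type":"array","items":{"type":"object","properties":{"dx":{"type":"number"},"dy":{"type":"number"},"dz":{"type":"number"},"rx":{"type":"number"},"ry":{"type":"number"},"rz":{"type":"number"},"gripper":{"type":"number"}}}},"force":{"type":"number"}},"required":["targets"]}

```bash
mkdir -p pics; cat > h.py <<'E'
import numpy as np, cv2
from station import arm
def grab(n):
    f=arm.grab_frame(n); np.savez(n+'.npz',**f); return f
def world(f,u,v,z=None):
    z=f['z_map'][int(v),int(u)] if z is None else z
    p=np.array([(u-f['cx'])/f['fx']*z,(v-f['cy'])/f['fy']*z,z,1])
    return (np.linalg.inv(f['view'])@p)[:3]
E
python3 - <<'E'
from h import *
print(arm.get_state())
for n in('top','side'):
    f=grab(n); cv2.imwrite(f'pics/{n}0.png',cv2.resize(f['frame'][:,:,::-1],(768,576)))
    print(np.linalg.inv(f['view']).round(3))
E
```

```text
{'t': 0.0, 'q': array([ 1.44412987e+00,  3.59395571e-01,  1.10983424e-02, -3.68125581e-04,
       -1.22407731e+00, -2.88081342e-01]), 'qd': array([-1.62128818e-03,  7.85915753e-05, -4.65829547e-04, -3.69810473e-04,
        1.65637344e-04, -1.56473192e-03]), 'joint_efforts': array([ 4.60474203e-04, -5.82712519e+01,  2.93043101e+01,  6.99726105e+00,
        6.83893843e-03, -1.48835288e-04]), 'eef_pos': array([0.27184565, 0.61736939, 0.24763097]), 'ee_rot': array([ 3.13998115e+00, -1.16634226e-04, -4.14873076e-01]), 'force': array([ 0.23430798, -0.20574336, -0.6222448 ]), 'moment': array([ 0.00098488, -0.04062647,  0.02954924]), 'gripper_force': 0.0, 'width': 0.08742616868689146}
[[-0.01  -0.997  0.072  0.481]
 [-1.     0.01   0.006  0.247]
 [-0.006 -0.072 -0.997  0.953]
 [ 0.     0.     0.     1.   ]]
[[ 0.844 -0.317  0.432  0.101]
 [-0.536 -0.511  0.672 -0.421]
 [ 0.008 -0.799 -0.602  0.668]
 [ 0.     0.     0.     1.   ]]
```

View pics/top0.png

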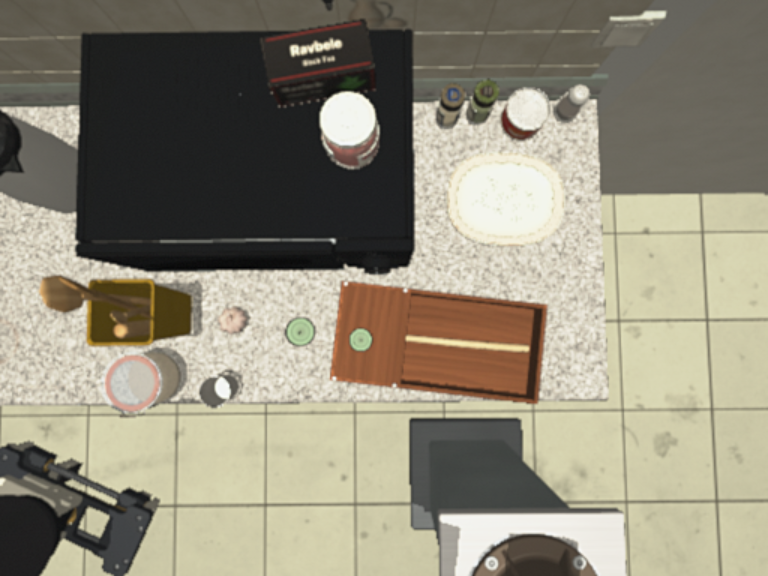

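View pics/side0.png

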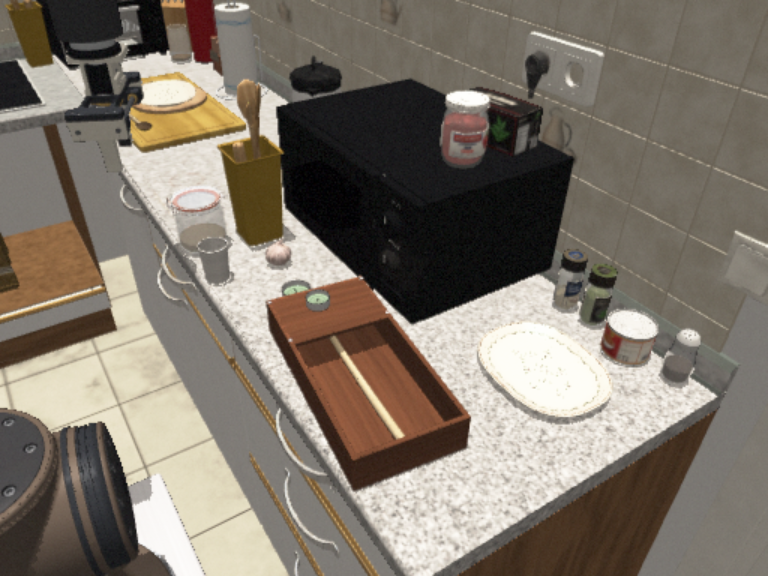

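The top view shows the handle from (405,338) to (529,349), the dish centre at about (506,199), and the tray rim corners at (345,284), (333,379), (547,305) and (536,401). The microwave stands to the left of the dish, with its right edge at about u=412.

```bash
python3 - <<'E'
from h import *
f=dict(np.load('top.npz'))
V=np.linalg.inv(f['view'])
def onz(u,v,h):
    u,v=u/1.5,v/1.5
    d=V[:3,:3]@np.array([(u-f['cx'])/f['fx'],(v-f['cy'])/f['fy'],1]);o=V[:3,3]
    return (o+d*(h-o[2])/d[2]).round(4)
for n,u,v,h in [('h1',405,338,.02),('h2',529,349,.02),('dl',449,199,.014),('dr',563,199,.014),('dt',506,155,.014),('db',506,243,.014),('c1',345,284,.062),('c2',333,379,.062),('c3',547,305,.062),('c4',536,401,.062),('candle',361,340,.077),('mwR',413,150,.23)]:
    print(n,onz(u,v,h))
for n,u,v in[('mwtop',380,200),('mwfront',300,235),('can',526,100),('h',480,345),('floor',470,370),('rim',540,350),('dish',506,199)]: print(n,world(f,u/1.5,v/1.5).round(3))
# handle fit
im=f['frame'].astype(int); m=np.zeros(im.shape[:2],np.uint8)
hsv=cv2.cvtColor(f['frame'],cv2.COLOR_RGB2HSV)
m[205:255,271:358]=((im[205:255,271:358].min(2)>105))
n,l,s,c=cv2.connectedComponentsWithStats(m); k=1+s[1:,4].argmax()
ys,xs=np.where(l==k); print(s[k],cv2.fitLine(np.c_[xs,ys].astype(np.float32),2,0,.01,.01).ravel())
P=np.array([onz(1.5*(x+.0),1.5*(y+.0),.02) for x,y in zip(xs,ys)])
c0=P.mean(0);d=np.linalg.svd(P-c0,full_matrices=False)[2][0];t=(P-c0)@d
print(c0,d,c0+d*t.min(),c0+d*t.max())
E
```

```text
h1 [0.4529 0.2168 0.02  ]
h2 [0.4319 0.0031 0.02  ]
dl [0.6973 0.1354 0.014 ]
dr [ 0.695  -0.0663  0.014 ]
dt [0.7757 0.0324 0.014 ]
db [0.6176 0.0366 0.014 ]
c1 [0.5447 0.3169 0.062 ]
c2 [0.3882 0.3374 0.062 ]
c3 [ 0.5063 -0.0178  0.062 ]
c4 [0.3495 0.0051 0.062 ]
candle [0.4521 0.2901 0.077 ]
mwR [0.7163 0.2092 0.23  ]
mwtop [0.645 0.255 0.238]
mwfront [0.599 0.363 0.237]
can [0.859 0.005 0.055]
h [0.44  0.087 0.018]
floor [0.396 0.103 0.005]
rim [ 0.432 -0.003  0.064]
dish [0.699 0.032 0.003]
[271 224  82  11 360] [9.9608761e-01 8.8371351e-02 3.1132779e+02 2.2883333e+02]
[0.44286528 0.10984694 0.02      ] [-9.77198340e-02 -9.95213964e-01 -3.66212116e-28] [0.45313336 0.21442075 0.02      ] [0.43254661 0.00475796 0.02      ]
```

```bash
cat >> h.py <<'E'
from scipy.spatial.transform import Rotation as Ro
HD=np.array([-.0977,-.9952,0]); MID=np.array([.4475,.158,.014])
def rot(yaw,th=0):
    d=np.array([np.cos(yaw),np.sin(yaw),0]);k=np.array([0,0,1.])
    x=np.cos(th)*d+np.sin(th)*k; z=np.sin(th)*d-np.cos(th)*k
    return np.c_[x,np.cross(z,x),z]
def delta(pos,R,p0=None,R0=None):
    s=arm.get_state(); p0=s['eef_pos'] if p0 is None else p0
    R0=Ro.from_euler('xyz',s['ee_rot']).as_matrix() if R0 is None else R0
    print('d',(1e3*R0.T@(pos-p0)).round(1),'r',Ro.from_matrix(R0.T@R).as_rotvec().round(3))
YAW=np.arctan2(-.9952,-.0977)
E
python3 - <<'E'
from h import *
delta(np.array([.4416,.0985,.20]),rot(YAW))
E
```

```text
d [364.5 406.4  48.4] r [ 1.000e-03 -1.000e-03  1.254e+00]
```

>>> jog_arm(
  targets=[
    {"dx": 12,"dy": 13,"dz": 0,"rz": 0.04},
    {"dx": 35,"dy": 39,"dz": 0,"rz": 0.12},
    {"dx": 60,"dy": 67,"dz": 0,"rz": 0.2},
    {"dx": 85,"dy": 95,"dz": 0,"rz": 0.29},
    {"dx": 110,"dy": 123,"dz": 0,"rz": 0.38},
    {"dx": 135,"dy": 151,"dz": 0,"rz": 0.47},
    {"dx": 160,"dy": 179,"dz": 0,"rz": 0.55},
    {"dx": 180,"dy": 200,"dz": 0,"rz": 0.62,"gripper": 0.3},
  ],
)

```text
invalid input at $.targets[0]: expected keys dx, dy, dz, rx, ry, rz, gripper
```

```bash
python3 - <<'E'
from h import *
s=arm.get_state();print(s['q'].round(3),s['eef_pos'],s['ee_rot'],s['width'])
delta(np.array([.4416,.0985,.18]),rot(YAW))
E
```

```text
[ 1.444  0.359  0.011 -0.    -1.224 -0.288] [0.27187799 0.61738391 0.24772046] [ 3.14007902e+00 -1.38300969e-04 -4.14904333e-01] 0.08755282134691648
d [364.5 406.3  68.4] r [ 1.000e-03 -1.000e-03  1.254e+00]
```

>>> jog_arm(
  targets=[
    {"dx": 12,"dy": 13,"dz": 0,"rx": 0,"ry": 0,"rz": 0.04,"gripper": 0.3},
    {"dx": 35,"dy": 39,"dz": 0,"rx": 0,"ry": 0,"rz": 0.12,"gripper": 0.3},
    {"dx": 60,"dy": 67,"dz": 0,"rx": 0,"ry": 0,"rz": 0.2,"gripper": 0.3},
    {"dx": 85,"dy": 95,"dz": 0,"rx": 0,"ry": 0,"rz": 0.29,"gripper": 0.3},
    {"dx": 110,"dy": 123,"dz": 0,"rx": 0,"ry": 0,"rz": 0.38,"gripper": 0.3},
    {"dx": 135,"dy": 151,"dz": 0,"rx": 0,"ry": 0,"rz": 0.47,"gripper": 0.3},
    {"dx": 160,"dy": 179,"dz": 0,"rx": 0,"ry": 0,"rz": 0.55,"gripper": 0.3},
    {"dx": 182,"dy": 203,"dz": 0,"rx": 0,"ry": 0,"rz": 0.627,"gripper": 0.3},
  ],
)

```text
t: 0.77
eef_pos: [0.3568, 0.3561, 0.2484]
ee_rot: [3.141, -0.0, -1.046]
force: [0.4, -0.3, 0.3]
width: 0.0613
gripper_force: 0.0
```

```bash
python3 - <<'E'
from h import *
s=arm.get_state();print(s['q'].round(3),s['eef_pos'],s['ee_rot'],s['width'])
delta(np.array([.4416,.0985,.18]),rot(YAW))
E
```

```text
[ 1.175  0.076 -0.357 -0.    -1.139 -0.65 ] [0.35681826 0.35613581 0.2483522 ] [ 3.14104800e+00 -1.55887364e-04 -1.04595480e+00] 0.0613411865667305
d [265.4  55.7  68.4] r [ 0.    -0.     0.623]
```

>>> jog_arm(
  targets=[
    {"dx": 35,"dy": 7,"dz": 0,"rx": 0,"ry": 0,"rz": 0.08,"gripper": 0.35},
    {"dx": 70,"dy": 14,"dz": 0,"rx": 0,"ry": 0,"rz": 0.16,"gripper": 0.35},
    {"dx": 105,"dy": 22,"dz": 10,"rx": 0,"ry": 0,"rz": 0.24,"gripper": 0.35},
    {"dx": 140,"dy": 29,"dz": 20,"rx": 0,"ry": 0,"rz": 0.33,"gripper": 0.35},
    {"dx": 175,"dy": 36,"dz": 30,"rx": 0,"ry": 0,"rz": 0.41,"gripper": 0.35},
    {"dx": 210,"dy": 44,"dz": 42,"rx": 0,"ry": 0,"rz": 0.49,"gripper": 0.35},
    {"dx": 242,"dy": 51,"dz": 55,"rx": 0,"ry": 0,"rz": 0.57,"gripper": 0.35},
    {"dx": 265.4,"dy": 55.7,"dz": 68.4,"rx": 0,"ry": 0,"rz": 0.623,"gripper": 0.35},
  ],
)

```text
t: 1.43
eef_pos: [0.4426, 0.099, 0.1797]
ee_rot: [-3.141, 0.0, -1.67]
force: [0.5, 0.6, 0.7]
width: 0.0566
gripper_force: 0.0
```

```bash
python3 - <<'E'
from h import *
s=arm.get_state();print(s['q'].round(3),s['eef_pos'],s['ee_rot'],s['width'],s['force'])
delta(np.array([.4416,.0985,.033]),rot(YAW))
for n in ('side','top'):
    f=grab(n)
    im=f['frame'][150:330,170:350] if n=='side' else f['frame'][160:290,200:390]
    cv2.imwrite(f'pics/{n}1.png',cv2.resize(im[:,:,::-1],None,fx=4,fy=4,interpolation=2)[:600,:800])
E
```

```text
[ 0.657  0.05  -0.556 -0.    -0.965 -0.756] [0.44262616 0.09899426 0.17971599] [-3.14147191e+00  1.74378991e-04 -1.66988584e+00] 0.05662324496234502 [0.4833894  0.55256613 0.72079704]
d [  0.6   1.  146.7] r [-0.     0.    -0.001]
```

View pics/side1.png

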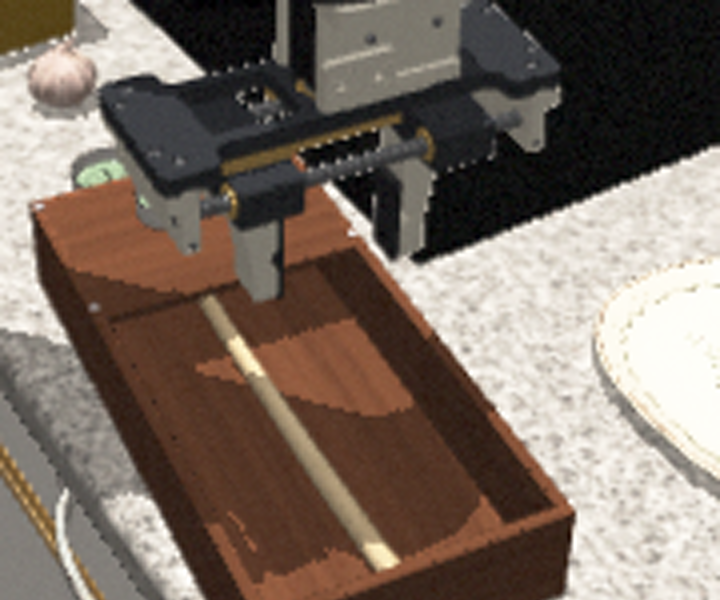

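The gripper is open above the tray, aligned with the handle, which runs from (210,300) to (385,560) in the crop. Descending.

>>> jog_arm(
  targets=[
    {"dx": 0.6,"dy": 1,"dz": 25,"rx": 0,"ry": 0,"rz": 0,"gripper": 0.35},
    {"dx": 0.6,"dy": 1,"dz": 55,"rx": 0,"ry": 0,"rz": 0,"gripper": 0.35},
    {"dx": 0.6,"dy": 1,"dz": 85,"rx": 0,"ry": 0,"rz": 0,"gripper": 0.35},
    {"dx": 0.6,"dy": 1,"dz": 110,"rx": 0,"ry": 0,"rz": 0,"gripper": 0.35},
    {"dx": 0.6,"dy": 1,"dz": 125,"rx": 0,"ry": 0,"rz": 0,"gripper": 0.35},
    {"dx": 0.6,"dy": 1,"dz": 135,"rx": 0,"ry": 0,"rz": 0,"gripper": 0.35},
    {"dx": 0.6,"dy": 1,"dz": 142,"rx": 0,"ry": 0,"rz": 0,"gripper": 0.35},
    {"dx": 0.6,"dy": 1,"dz": 146,"rx": 0,"ry": 0,"rz": 0,"gripper": 0.35},
  ],
)

```text
t: 2.2
eef_pos: [0.4414, 0.1011, 0.0334]
ee_rot: [3.141, -0.001, -1.664]
force: [0.0, 0.4, -0.6]
width: 0.0569
gripper_force: 0.0
```

```bash
python3 - <<'E'
from h import *
s=arm.get_state();print(s['eef_pos'],s['ee_rot'],s['width'],s['force'])
f=grab('side')
cv2.imwrite('pics/side2.png',cv2.resize(f['frame'][190:330,180:330][:,:,::-1],None,fx=4,fy=4,interpolation=2))
E
```

```text
[0.44137415 0.10109016 0.03344586] [ 3.14076916e+00 -7.89436929e-04 -1.66402839e+00] 0.05688378296556271 [ 0.01235951  0.43793704 -0.55670927]
```

View pics/side2.png

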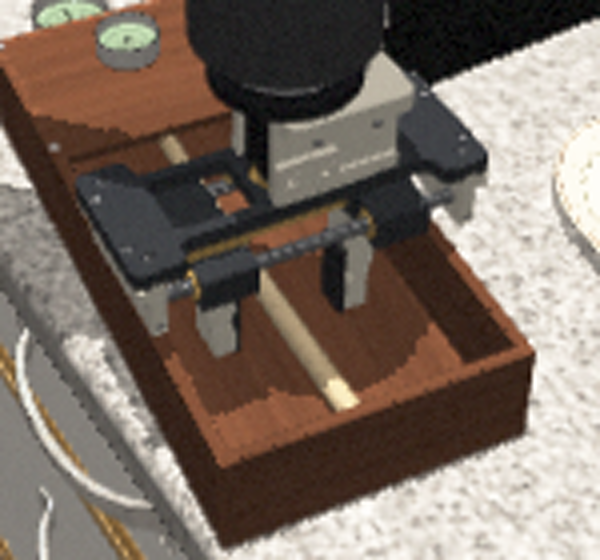

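The handle runs between the two fingers (fingertips near (222,350) and (350,300)), and nothing touches the walls. Closing the gripper.

>>> jog_arm(
  force=40,
  targets=[
    {"dx": 0,"dy": 0,"dz": 0,"rx": 0,"ry": 0,"rz": 0,"gripper": 0.5},
    {"dx": 0,"dy": 0,"dz": 0,"rx": 0,"ry": 0,"rz": 0,"gripper": 0.7},
    {"dx": 0,"dy": 0,"dz": 0,"rx": 0,"ry": 0,"rz": 0,"gripper": 0.8},
    {"dx": 0,"dy": 0,"dz": 0,"rx": 0,"ry": 0,"rz": 0,"gripper": 0.85},
    {"dx": 0,"dy": 0,"dz": 0,"rx": 0,"ry": 0,"rz": 0,"gripper": 0.9},
    {"dx": 0,"dy": 0,"dz": 0,"rx": 0,"ry": 0,"rz": 0,"gripper": 1},
    {"dx": 0,"dy": 0,"dz": 0,"rx": 0,"ry": 0,"rz": 0,"gripper": 1},
    {"dx": 0,"dy": 0,"dz": 0,"rx": 0,"ry": 0,"rz": 0,"gripper": 1},
  ],
)

```text
t: 2.92
eef_pos: [0.4417, 0.1009, 0.0343]
ee_rot: [-3.141, 0.0, -1.665]
force: [-1.2, -0.2, 2.0]
width: 0.0117
gripper_force: 39.9
```

```bash
python3 - <<'E'
from h import *
s=arm.get_state();print(s['eef_pos'],s['ee_rot'],s['width'],s['force'],s['gripper_force'])
# plan in tool frame at grasp: dx along spoon to tail, dz down
g=60.; off=19.  # grasp s from mid; spoon axis ahead of TCP
def tcp(th,slide,lift=0): # pivot: spoon pt s=-156
    piv=np.array([-156-g, off]) # in (dx,dz-down) of start tool frame
    a=np.array([np.cos(th),-np.sin(th)]); zt=np.array([np.sin(th),np.cos(th)])
    p=piv+a*(156+g+slide)-zt*off-np.array([0,lift])
    return p.round(1)
for th in np.linspace(.03,.25,8): print(round(th,3),tcp(th,0,2))
for sl in (15,30,45,60,75,90,105,120,135): print(sl,tcp(.25,sl,2)-tcp(.25,0,2))
E
```

```text
[0.44171016 0.10090426 0.03431292] [-3.14130556e+00  2.15099561e-04 -1.66484218e+00] 0.01168740139777354 [-1.20635985 -0.21244185  1.98024935] 39.89495515823364
0.03 [-0.7 -8.5]
0.061 [ -1.6 -15.2]
0.093 [ -2.7 -21.9]
0.124 [ -4.  -28.6]
0.156 [ -5.6 -35.3]
0.187 [ -7.3 -41.9]
0.219 [ -9.3 -48.4]
0.25 [-11.4 -54.8]
15 [14.5 -3.8]
30 [29.1 -7.5]
45 [ 43.6 -11.2]
60 [ 58.1 -14.9]
75 [ 72.7 -18.6]
90 [ 87.2 -22.3]
105 [101.7 -26. ]
120 [116.3 -29.7]
135 [130.8 -33.4]
```

>>> jog_arm(
  targets=[
    {"dx": -0.7,"dy": 0,"dz": -8.5,"rx": 0,"ry": 0.03,"rz": 0,"gripper": 1},
    {"dx": -1.6,"dy": 0,"dz": -15.2,"rx": 0,"ry": 0.061,"rz": 0,"gripper": 1},
    {"dx": -2.7,"dy": 0,"dz": -21.9,"rx": 0,"ry": 0.093,"rz": 0,"gripper": 1},
    {"dx": -4,"dy": 0,"dz": -28.6,"rx": 0,"ry": 0.124,"rz": 0,"gripper": 1},
    {"dx": -5.6,"dy": 0,"dz": -35.3,"rx": 0,"ry": 0.156,"rz": 0,"gripper": 1},
    {"dx": -7.3,"dy": 0,"dz": -41.9,"rx": 0,"ry": 0.187,"rz": 0,"gripper": 1},
    {"dx": -9.3,"dy": 0,"dz": -48.4,"rx": 0,"ry": 0.219,"rz": 0,"gripper": 1},
    {"dx": -11.4,"dy": 0,"dz": -54.8,"rx": 0,"ry": 0.25,"rz": 0,"gripper": 1},
  ],
)

```text
t: 3.58
eef_pos: [0.4426, 0.1122, 0.0893]
ee_rot: [-3.141, -0.252, -1.665]
force: [0.4, 0.3, -0.7]
width: 0.0114
gripper_force: 39.9
```

>>> jog_arm(
  targets=[
    {"dx": 0,"dy": 0,"dz": 0,"rx": 0,"ry": 0,"rz": 0,"gripper": 1},
    {"dx": 0,"dy": 0,"dz": 0,"rx": 0,"ry": 0,"rz": 0,"gripper": 1},
    {"dx": 0,"dy": 0,"dz": 0,"rx": 0,"ry": 0,"rz": 0,"gripper": 1},
    {"dx": 0,"dy": 0,"dz": 0,"rx": 0,"ry": 0,"rz": 0,"gripper": 1},
    {"dx": 0,"dy": 0,"dz": 0,"rx": 0,"ry": 0,"rz": 0,"gripper": 1},
    {"dx": 0,"dy": 0,"dz": 0,"rx": 0,"ry": 0,"rz": 0,"gripper": 1},
    {"dx": 0,"dy": 0,"dz": 0,"rx": 0,"ry": 0,"rz": 0,"gripper": 1},
    {"dx": 0,"dy": 0,"dz": 0,"rx": 0,"ry": 0,"rz": 0,"gripper": 1},
  ],
)

```text
t: 4.25
eef_pos: [0.4427, 0.112, 0.0889]
ee_rot: [3.142, -0.25, -1.665]
force: [-0.0, 0.0, -0.5]
width: 0.0113
gripper_force: 39.9
```

```bash
python3 - <<'E'
from h import *
s=arm.get_state();print(s['eef_pos'],s['ee_rot'],s['width'],s['force'],s['gripper_force'],s['q'].round(2))
f=grab('side')
cv2.imwrite('pics/side3.png',cv2.resize(f['frame'][170:330,160:340][:,:,::-1],None,fx=3.7,fy=3.7,interpolation=2))
E
```

```text
[0.4426578  0.11204914 0.08893471] [ 3.14156001 -0.24992948 -1.66503826] 0.011298092500104552 [-0.03263456  0.01495715 -0.45804045] 39.871004819869995 [ 0.81  0.25 -0.68  0.21 -0.85 -1.05]
```

View pics/side3.png

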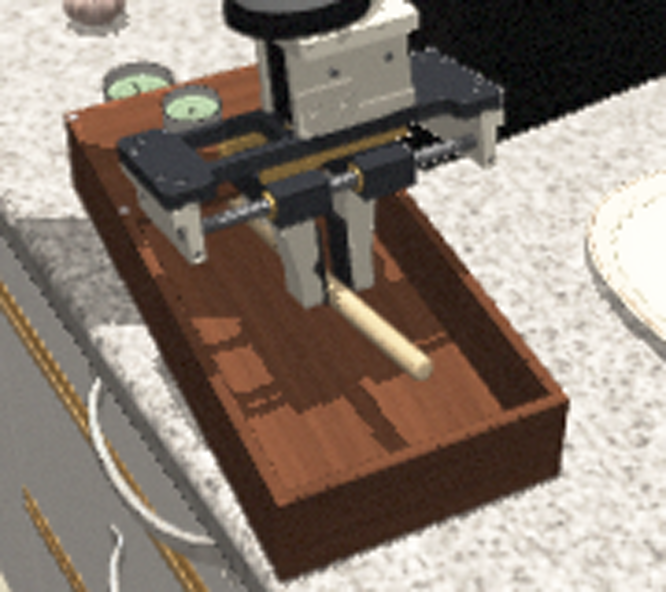

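The handle is gripped and tilted, with its end at (425,368) in the crop. I'll check the height of that end from depth.

```bash
python3 - <<'E'
from h import *
f=dict(np.load('side.npz'))
for u,v in[(425,370),(420,366),(400,352),(380,335),(360,315),(345,298)]: print(world(f,160+u/3.7,170+v/3.7).round(4))
s=arm.get_state();R=Ro.from_euler('xyz',s['ee_rot']).as_matrix()
print('pred tail',s['eef_pos']+R@np.array([.094,0,.019]),'bowlend',s['eef_pos']+R@np.array([-.216,0,.019]))
E
```

```text
[0.4371 0.0087 0.0939]
[0.4347 0.0098 0.0971]
[0.4329 0.0246 0.0951]
[0.4348 0.0452 0.0885]
[0.4372 0.0674 0.083 ]
[0.4401 0.0864 0.0783]
pred tail [0.43363258 0.01673448 0.09377844] bowlend [0.46188642 0.31576982 0.01709999]
```

>>> jog_arm(
  targets=[
    {"dx": 8,"dy": 0,"dz": 0,"rx": 0,"ry": 0,"rz": 0,"gripper": 1},
    {"dx": 22,"dy": 0,"dz": 0,"rx": 0,"ry": 0,"rz": 0,"gripper": 1},
    {"dx": 40,"dy": 0,"dz": 0,"rx": 0,"ry": 0,"rz": 0,"gripper": 1},
    {"dx": 58,"dy": 0,"dz": 0,"rx": 0,"ry": 0,"rz": 0,"gripper": 1},
    {"dx": 76,"dy": 0,"dz": 0,"rx": 0,"ry": 0,"rz": 0,"gripper": 1},
    {"dx": 95,"dy": 0,"dz": 0,"rx": 0,"ry": 0,"rz": 0,"gripper": 1},
    {"dx": 113,"dy": 0,"dz": 0,"rx": 0,"ry": 0,"rz": 0,"gripper": 1},
    {"dx": 130,"dy": 0,"dz": 0,"rx": 0,"ry": 0,"rz": 0,"gripper": 1},
  ],
)

```text
t: 4.97
eef_pos: [0.43, -0.0152, 0.1216]
ee_rot: [3.141, -0.25, -1.665]
force: [0.3, 0.1, -0.9]
width: 0.0114
gripper_force: 39.9
```

```bash
python3 - <<'E'
from h import *
s=arm.get_state();print(s['eef_pos'],s['ee_rot'],s['width'],s['force'],s['gripper_force'],s['q'].round(2))
f=grab('top')
cv2.imwrite('pics/top4.png',cv2.resize(f['frame'][160:290,200:390][:,:,::-1],None,fx=4,fy=4,interpolation=2))
E
```

```text
[ 0.42996348 -0.01522311  0.12159183] [ 3.1414554  -0.25007915 -1.66524137] 0.011413347881990821 [ 0.30733069  0.11743328 -0.85610641] 39.87113356590271 [ 0.59  0.12 -0.77  0.25 -0.86 -0.87]
```

View pics/top4.png

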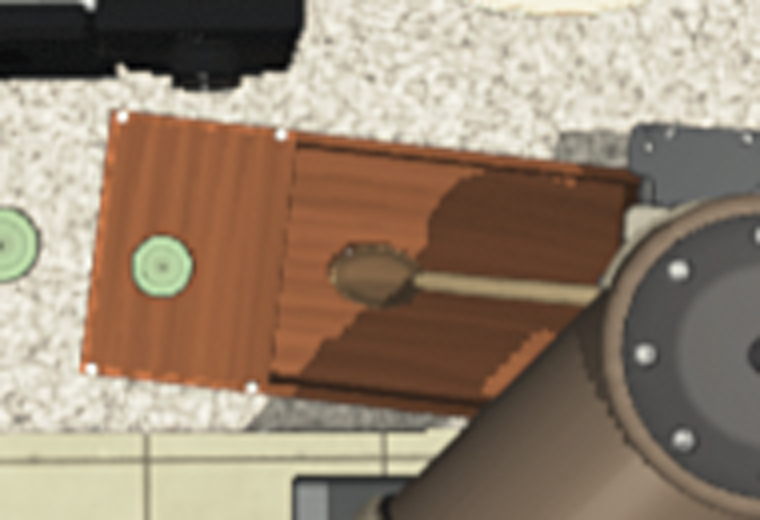

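The bowl end (330,270) is now clear of the cover edge at x≈285, and the candle has not moved. Next I lift it and level it.

>>> jog_arm(
  targets=[
    {"dx": 2,"dy": 0,"dz": -8,"rx": 0,"ry": 0,"rz": 0,"gripper": 1},
    {"dx": 6,"dy": 0,"dz": -24,"rx": 0,"ry": 0,"rz": 0,"gripper": 1},
    {"dx": 10,"dy": 0,"dz": -42,"rx": 0,"ry": -0.02,"rz": 0,"gripper": 1},
    {"dx": 15,"dy": 0,"dz": -60,"rx": 0,"ry": -0.06,"rz": 0,"gripper": 1},
    {"dx": 20,"dy": 0,"dz": -77,"rx": 0,"ry": -0.11,"rz": 0,"gripper": 1},
    {"dx": 24,"dy": 0,"dz": -92,"rx": 0,"ry": -0.17,"rz": 0,"gripper": 1},
    {"dx": 27,"dy": 0,"dz": -104,"rx": 0,"ry": -0.22,"rz": 0,"gripper": 1},
    {"dx": 29,"dy": 0,"dz": -112,"rx": 0,"ry": -0.25,"rz": 0,"gripper": 1},
  ],
)

```text
t: 5.68
eef_pos: [0.4311, -0.0135, 0.2393]
ee_rot: [-3.139, 0.004, -1.664]
force: [-0.2, -0.4, -0.9]
width: 0.0112
gripper_force: 39.9
```

```bash
python3 - <<'E'
from h import *
s=arm.get_state();print(s['eef_pos'],s['ee_rot'],s['gripper_force'],s['q'].round(2))
y=-.8;d=np.array([np.cos(y),np.sin(y),0])
p=np.array([.6965,.0345,.0])+d*.055; p[2]=.15+.019
print(p); delta(p,rot(y)); p[2]=.22; delta(p,rot(y))
E
```

```text
[ 0.43107879 -0.01348789  0.23929012] [-3.13868329  0.0043276  -1.66420295] 39.87130522727966 [ 0.43 -0.05 -0.51 -0.   -1.11 -0.52]
[ 0.73481887 -0.00495458  0.169     ]
d [ -36.5 -301.4   71.3] r [-0.005  0.003 -0.864]
d [ -36.7 -301.6   20.3] r [-0.005  0.003 -0.864]
```

>>> jog_arm(
  targets=[
    {"dx": -1,"dy": -8,"dz": 0,"rx": 0,"ry": 0,"rz": -0.05,"gripper": 1},
    {"dx": -3,"dy": -24,"dz": 0,"rx": 0,"ry": 0,"rz": -0.12,"gripper": 1},
    {"dx": -6,"dy": -46,"dz": 0,"rx": 0,"ry": 0,"rz": -0.21,"gripper": 1},
    {"dx": -9,"dy": -70,"dz": 0,"rx": 0,"ry": 0,"rz": -0.3,"gripper": 1},
    {"dx": -12,"dy": -95,"dz": 0,"rx": 0,"ry": 0,"rz": -0.39,"gripper": 1},
    {"dx": -15,"dy": -120,"dz": 4,"rx": 0,"ry": 0,"rz": -0.48,"gripper": 1},
    {"dx": -17,"dy": -142,"dz": 8,"rx": 0,"ry": 0,"rz": -0.56,"gripper": 1},
    {"dx": -20,"dy": -162,"dz": 12,"rx": 0,"ry": 0,"rz": -0.63,"gripper": 1},
  ],
)

```text
t: 6.35
eef_pos: [0.5951, -0.009, 0.2251]
ee_rot: [3.142, 0.0, -1.03]
force: [-0.1, 0.5, 0.2]
width: 0.0114
gripper_force: 39.9
```

```bash
python3 - <<'E'
from h import *
s=arm.get_state();print(s['eef_pos'],s['ee_rot'],s['gripper_force'],s['q'].round(2))
y=-.8;d=np.array([np.cos(y),np.sin(y),0])
p=np.array([.6965,.0345,.0])+d*.055; p[2]=.15+.019
delta(p,rot(y))
E
```

```text
[ 0.5950913  -0.0089861   0.22505464] [ 3.14158623e+00  8.59166726e-05 -1.03036691e+00] 39.87069368362427 [ 0.31  0.24 -0.2  -0.   -1.12  0.23]
d [  68.4 -121.9   56. ] r [-0.    0.   -0.23]
```

>>> jog_arm(
  targets=[
    {"dx": 5,"dy": -9,"dz": 4,"rx": 0,"ry": 0,"rz": -0.03,"gripper": 1},
    {"dx": 15,"dy": -27,"dz": 10,"rx": 0,"ry": 0,"rz": -0.07,"gripper": 1},
    {"dx": 27,"dy": -48,"dz": 18,"rx": 0,"ry": 0,"rz": -0.11,"gripper": 1},
    {"dx": 40,"dy": -71,"dz": 28,"rx": 0,"ry": 0,"rz": -0.15,"gripper": 1},
    {"dx": 51,"dy": -91,"dz": 38,"rx": 0,"ry": 0,"rz": -0.18,"gripper": 1},
    {"dx": 60,"dy": -107,"dz": 47,"rx": 0,"ry": 0,"rz": -0.21,"gripper": 1},
    {"dx": 66,"dy": -117,"dz": 53,"rx": 0,"ry": 0,"rz": -0.225,"gripper": 1},
    {"dx": 68.4,"dy": -122,"dz": 56,"rx": 0,"ry": 0,"rz": -0.23,"gripper": 1},
  ],
)

```text
t: 7.02
eef_pos: [0.7343, -0.0055, 0.1674]
ee_rot: [3.14, 0.001, -0.804]
force: [-0.2, 0.7, -2.6]
width: 0.0116
gripper_force: 39.9
```

>>> jog_arm(
  targets=[
    {"dx": 0,"dy": 0,"dz": 0,"rx": 0,"ry": 0,"rz": 0,"gripper": 1},
    {"dx": 0,"dy": 0,"dz": 0,"rx": 0,"ry": 0,"rz": 0,"gripper": 1},
    {"dx": 0,"dy": 0,"dz": 0,"rx": 0,"ry": 0,"rz": 0,"gripper": 1},
    {"dx": 0,"dy": 0,"dz": 0,"rx": 0,"ry": 0,"rz": 0,"gripper": 1},
    {"dx": 0,"dy": 0,"dz": 0,"rx": 0,"ry": 0,"rz": 0,"gripper": 1},
    {"dx": 0,"dy": 0,"dz": 0,"rx": 0,"ry": 0,"rz": 0,"gripper": 1},
    {"dx": 0,"dy": 0,"dz": 0,"rx": 0,"ry": 0,"rz": 0,"gripper": 1},
    {"dx": 0,"dy": 0,"dz": 0,"rx": 0,"ry": 0,"rz": 0,"gripper": 1},
  ],
)

```text
t: 7.68
eef_pos: [0.7337, -0.0053, 0.1692]
ee_rot: [-3.141, -0.0, -0.805]
force: [-0.7, 0.5, -0.9]
width: 0.0117
gripper_force: 39.9
```

```bash
python3 - <<'E'
from h import *
s=arm.get_state();print(s['eef_pos'],s['ee_rot'],s['width'],s['force'],s['gripper_force'])
f=grab('side')
cv2.imwrite('pics/side5.png',cv2.resize(f['frame'][:,:,::-1],(768,576)))
f=grab('top')
cv2.imwrite('pics/top5.png',cv2.resize(f['frame'][:,:,::-1],(768,576)))
E
```

```text
[ 0.73372387 -0.00531753  0.16918306] [-3.14118109e+00 -2.08309113e-04 -8.04770637e-01] 0.0117345610291645 [-0.71916629  0.53902527 -0.87786595] 39.87085819244385
```

View pics/side5.png

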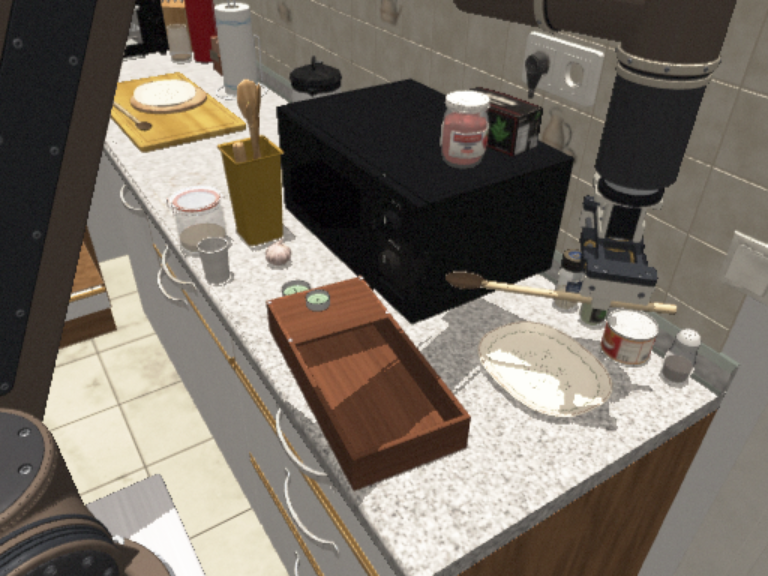

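View pics/top5.png

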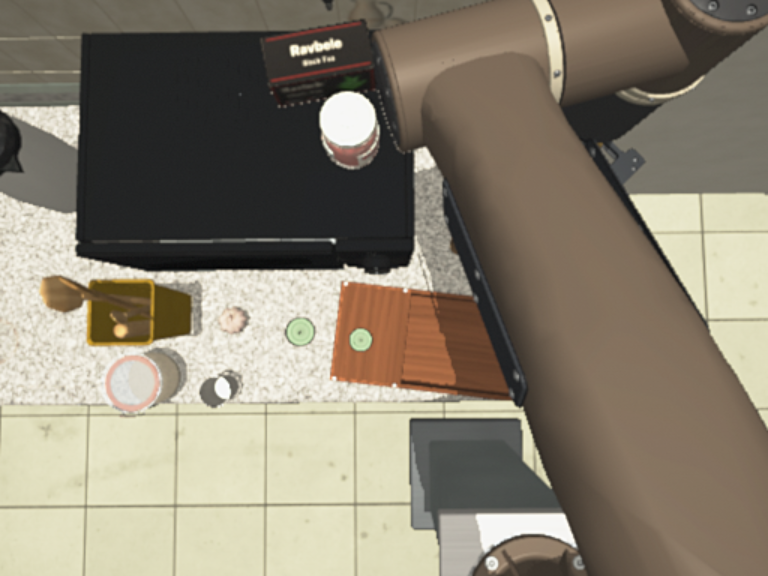

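The side view shows the spoon held over the dish, with its bowl tip at (448,280) and handle end at (672,309). The tray and candle are unmoved. I'll confirm the spoon's centre from depth.

```bash
python3 - <<'E'
from h import *
f=dict(np.load('side.npz'))
for u,v in[(454,280),(465,281),(500,287),(540,293),(560,296),(655,308),(668,309)]: print(u,world(f,u/1.5,v/1.5).round(4))
E
```

```text
454 [0.598  0.137  0.1451]
465 [0.6096 0.1266 0.1452]
500 [0.6381 0.0852 0.1493]
540 [0.6762 0.0457 0.149 ]
560 [0.6936 0.0253 0.1499]
655 [ 0.7801 -0.0627  0.1517]
668 [ 0.7917 -0.074   0.1527]
```

```bash
python3 -c "
from station import arm
print(arm.job_done())"
```

```text
the job is handed in; nothing more can be done
None
```

The spoon is out of the tray and held level and still over the dish, its middle about 4 mm from the dish centre and 15 cm up; the tray and candle look unmoved, and I handed the job in (no verdict came back).

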